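Fit the calibration plate in the guarded reader clip

TASK

Slide the reader's safety catch outwards to the end of its travel, then swing the guard by its post up the slope until it is fully open and clear of the clip. Then take the calibration plate from its stand and press its thin edge squarely into the sprung clip on the sloping deck until it is fully home; let go of it, leave the catch and guard open, and do not push the tube rack or the specimen jar about.

Things in the scene. Friction and masses are not known exactly. Their poses are not given: they have to be found in the camera images.
- reader: Reader: white wedge-shaped bench unit fixed to the bench, 250 deep (x) x 280 wide (y), 50 high in front, 160 behind; its low front (-x) faces away from the robot. Its grey deck slopes up at 30 degrees from the front edge, over 220 of slope; clip, guard and catch stand on the deck. Origin: on the bench, 95 behind the front edge, midway across.
- clip: Sprung clip on the deck, covered by the guard at first; its slot runs across the slope. Origin: its centre, on the deck's surface. Axes are the deck's: x up the slope, y along the slot (reader's left), z square out of the deck, 30 degrees from vertical, leaning to the front. Slot floor at z = 4: a plate that is home rests on it. Black end cheeks 68 apart along y, 25 high.
- jaw_low (a joint): Spring travel (m) of the clip's lower steel jaw, down the slope; 0 = at rest, up to 0.006. The upper jaw is its mirror image. Both are 66 long, stand from z = 4 to 25 of clip and part along x as a blade is pushed in along -z (10 to 15 N). Slot at rest 2.5 wide from z = 4 to 14, then flaring evenly to a mouth 10.5 wide at z = 25.
- catch (a joint): Safety catch, a bolt sliding on the deck: 0 = blocking the guard, 0.022 m = fully withdrawn (starts within 0.003 of 0). It slides in -y of clip, away from the guard, against 2 N of friction, and stays where it is left.
- catch_tab (a point): Top centre of the catch's upright black tab; moves with the catch, axes as clip. Tab 12 thick along x, 22 along y, 30 high, on a black carriage 24 x 30 whose top is 30 below this point (32 above the deck). A steel tongue 10 wide, level with the carriage's top, reaches 55 from the tab's middle towards +y, just up the slope of the guard's free end.
- guard (a joint): Guard, a flat aluminium arm 36 wide, 4 thick, underside 26 above the deck, turning about an axis square to the deck: 0 = closed over the clip (arm along -y of clip), 1.6 rad = stop, open (arm up the slope, +x); positive about +z of clip. Friction 0.1 Nm; it stays where it is left. Blocked while the catch is in. Starts within 0.015 of 0.
- guard_post (a point): Top centre of the guard's handle, a round black post 16 diameter, 38 high, standing square out of the arm near its free end, 85 from the hinge axis. The arm's top face is 38 below this point. Moves with the guard; its z axis stays square out of the deck.
- guard_hinge (a point): Point on the guard's hinge axis, on the top face of the arm (30 above the deck), with the guard's axes: z along the hinge axis, out of the deck; the arm and post lie along its -y.
- plate: Calibration plate, 30 to 55 g: an aluminium blade 4 thick (x), 54 wide (y), 50 high (z, from 0 to 50) with a white patch on each face, and a grey grip bar 10 thick, 54 wide, 24 high on top (z from 50 to 74). Origin: centre of the blade's lower edge, z towards the grip. Both faces alike: it may go into the clip either way round, blade edge first. It starts upright in its stand.
- stand: White stand, 75 x 75, fixed to the bench: two walls 30 high leave a slot 6 wide along its y axis, floor 6 above the bench, in which the plate stands with up to 5 offset along y. Origin: centre of the underside; same axes as the plate.
- tube_rack: White rack of sample tubes, 50 x 130, 82 high; bystander. Origin: centre of underside, long along y.
- jar: Specimen jar, 50 diameter, 62 high; bystander. Origin: centre of underside.
Not all that is in view belongs to the job. Of the things that look like the plate, the smallest one is meant.

How it is judged (in metres and radians):
On the way, in this order (a step that is already met when the one before it is completed fails the run):
1. the safety catch is withdrawn (past 18 mm), the guard still closed (value of joint catch above 0.018 m and value of joint guard below 0.1 rad), for 0.2 s.
2. the guard is swung open (past 1.35 rad) (value of joint catch above 0.016 m and value of joint guard above 1.35 rad), for 0.2 s.
At the end, for the whole second after the job is handed in: The plate stands released and at rest in the clip, blade edge within 2.5 mm of the slot's floor, within 4 mm of the slot's middle across it and 12 mm along it, and square to the deck within 0.12 rad (7 degrees); the catch is still withdrawn (past 16 mm) and the guard open (past 1.35 rad) (all of step 2 and z of plate in the frame of clip between 0.001 and 0.0065 m and x of plate in the frame of clip between -0.004 and 0.004 m and y of plate in the frame of clip between -0.012 and 0.012 m and angle between the z axis of plate and the z axis of clip, either way round below 0.12 rad and angle between the x axis of plate and the x axis of clip, either way round below 0.12 rad and angle between plate's own z axis and vertical below 1.2 rad and linear speed of plate below 0.02 m/s); the robot touches nothing.
It fails at once if the tube rack or the specimen jar is moved more than 30 mm (distance of any of tube_rack, jar from where it was at the start of the episode above 0.03 m).
It also fails if it takes over 61 s, if anything falls off the work surface, if the arm or the gripper's body presses on something with over 40 N, if the wrist force passes 120 N, or if a joint passes its speed limit or range.

ROBOT

A 6-joint arm with a two-finger parallel gripper is mounted at the origin on the work surface. World frame = base frame: x ahead of the robot, y to its left, z up, the work surface at z = 0. Lengths are in m, angles in degrees, forces in N, time in s.
With the tool pointing down it reaches from about 0.35 to 0.875 m from the base axis. Payload 4.2 kg.
Tool frame: the origin (TCP) lies at the centre of the arm's flange, where the gripper is bolted on; the fingertips stand 182 mm ahead of it and the grasp point (between the pads) lies 164 mm ahead of it (r.nose_length is the distance from the TCP to the fingertips, in m); z points along the fingers, y is the line along which they close (so a half turn about z gives the same grasp; the last joint's range is limited). The gripper opens to 87 mm and grips with 3 to 60 N. Pads are 19 mm wide; open, the fingers measure 117 mm over their backs; the gripper's body (75 mm by 190 mm) begins 51 mm behind the grasp point.
Start: joints at [91.364, 22.042, 0.453, 0, -68.411, -14.817], TCP at [0.145, 0.608, 0.405] pointing down, gripper open.
Joint ranges: [-179.83, 179.83], [-69.29, 118.12], [-61.27, 80.66], [-181.25, 117.63], [-171.15, -9.14], [-177.46, 177.46]. Speed limits (degrees/s): [159.86, 159.86, 180, 180, 180, 180].

INTERFACE

Orientations are given as a 3x3 rotation matrix whose columns are the frame's x, y, z axes.
In Python, from station import r, vision gives the robot as it stands. The module is installed in compiled form; this text tells all that it offers.
- The arm moves only by the shell command python3 -m creep 'ROWS'. ROWS is JSON, a list of rows, each a list of 7 numbers: the opening, from -1 (shut) to 1 (fully open), then the shift along the tool's x, y, z in mm, then the turn, a rotation vector about the tool's x, y, z in degrees. A call has 1 to 8 rows; each row is the pose to reach, as a shift and turn from the pose commanded when the call began, along the tool's axes at that moment; what a row does not reach only later rows make up. A row lasts 1/12 s, in which the tool goes at most 41.7 mm and 7.16 degrees, less where a joint would pass 70% of its speed; a pose out of reach is approached as far as the arm can. A call with a gripper value outside its range is refused whole. The fingers move at their own pace and stop on an object; the grip force is fixed at half the most. Time passes only in rows, so rows that repeat a pose let the fingers close. It gives the time, the measured TCP pose, the force, the opening and the grip force at its end, in the units of the state.
- r.sense(): the state, without advancing time (a new reading comes with each control period).
- vision.capture(name): name is "scene" or "top" or "wrist"; returns (picture, depth): 420x560x3 uint8, red, green, blue; 420x560 float32, m along the optical axis (not along the pixel's ray), 0 where there is no reading.
- vision.camera_model(name): a dict with "vertical_fov" (degrees; the focal length in pixels is half the picture's height over the tangent of half this angle, whatever the lens; pixels are square), "cx", "cy" (the principal point, pixels), "extrinsics" (4x4, takes a point from camera to world coordinates); the wrist camera has in their place "mount" (4x4, takes a point from camera to tool coordinates, whose origin is the TCP and whose axes are the flange's). Camera axes: x right, y down, z forward; pixel columns grow to the right and rows downward; lengths in m; the calibration is good to about 2 mm. A picture is of the moment at which its call begins: read the wrist's pose just before it. camera_model takes no time and is no camera call.
- r.finish_job(): hands the job in; it is judged then, once.
Trained networks look in the newest picture that a camera, given by its name, has taken for a name from the list of things; names that differ only in an ending like _2 or _b are one class to them, and where a whole thing is asked for, a point or a joint stands for the part that bears it (a point fixed in the world has none). Each returns a list of dicts, best first, with "conf" (0 to 1); they miss things now and then, are a little off and sometimes report something else, mostly with a low value. They report only what shows in the picture. A call takes as long as a camera call. They do not tell look-alikes from the thing itself.
- vision.find_in(camera, thing): "uv" ([column, row] in pixels, amid what is visible of it).
- vision.cut_out(camera, thing): "region" (420x560 bool, what is visible of it) and "uv" ([column, row] in pixels, amid what is visible of it).
The state is a dict: "time_s": time; "joints": joint angles; "joint_velocities": joint speeds; "effort": joint torques, N m; "tcp_pos": TCP position; "ee_rot": TCP orientation; "wrist_force": force on the tool from outside, world axes, zero at the start; "moment": the same for the moment, N m; "gripper_width": opening from 0.0 (shut) to 1.0 (fully open); "gripper_force": force on a finger pad.
Only numpy, scipy, OpenCV 4.12 (cv2) and the standard library are available. Lean on these libraries where they do the work, as an engineer would, in place of code of your own. Each camera call takes 0.05 s, during which the arm holds its last target. There are 200 camera calls.

## Working session

There is one attempt and no reset: what is moved stays moved. The work goes in short steps, Python scripts to look and compute and a shell command to move; the robot and the scene stay as the last step left them, time stands still between calls to the robot, and variables do not carry over. Pictures are saved under pics/ and viewed, at most 10 in all, crops included, and the job is handed in when it is done.

```bash
mkdir -p pics; ls; python3 - <<'E'
from station import r, vision
import cv2, numpy as np
s=r.sense(); print({k:np.round(v,3).tolist() for k,v in s.items()})
for n in("scene","top","wrist"):
    im,d=vision.capture(n); np.savez(f"pics/{n}0.npz",im=im,d=d)
    cv2.imwrite(f"pics/{n}0.png",im[:,:,::-1])
    print(n,{k:np.round(v,4).tolist() for k,v in vision.camera_model(n).items()})
a=[cv2.imread(f"pics/{n}0.png") for n in("scene","top")]
E
```

```text
pics
{'time_s': 0.0, 'joints': [91.366, 22.092, 0.38, -0.029, -68.412, -14.818], 'joint_velocities': [-0.012, 0.034, -0.044, 0.009, -0.136, 0.029], 'effort': [-0.0, -39.066, 18.741, 4.22, 0.011, -0.0], 'tcp_pos': [0.145, 0.608, 0.404], 'ee_rot': [[0.973, -0.233, -0.0], [-0.233, -0.973, -0.002], [0.0, 0.002, -1.0]], 'wrist_force': [-0.024, -0.996, -0.205], 'moment': [-0.055, 0.006, -0.041], 'gripper_force': 0.0, 'gripper_width': 1.0}
scene {'vertical_fov': 51.2624, 'cx': 277.1298, 'cy': 210.2042, 'extrinsics': [[-0.6833, 0.554, -0.4756, 0.8966], [0.73, 0.5292, -0.4325, 0.4623], [0.0121, -0.6427, -0.766, 0.7919], [0.0, 0.0, 0.0, 1.0]]}
top {'vertical_fov': 50.7583, 'cx': 281.4492, 'cy': 214.5234, 'extrinsics': [[-0.0142, -0.9936, 0.112, 0.3853], [-0.9997, 0.0117, -0.0227, 0.1026], [0.0212, -0.1123, -0.9934, 1.1136], [0.0, 0.0, 0.0, 1.0]]}
wrist {'vertical_fov': 60.395, 'cx': 287.2213, 'cy': 210.2629, 'mount': [[0.0011, -0.9643, -0.2649, 0.0724], [1.0, 0.0011, 0.0002, -0.0013], [0.0001, -0.2649, 0.9643, 0.0212], [0.0, 0.0, 0.0, 1.0]]}
```

View pics/top0.png

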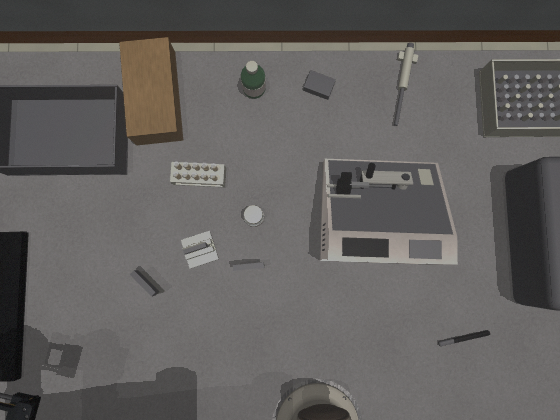

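View pics/scene0.png

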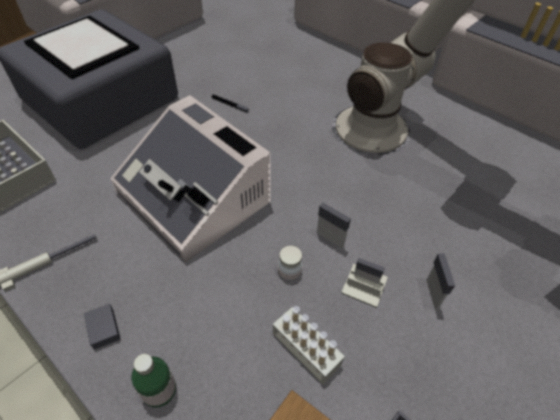

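Scene: the reader is at top-view (388,212), with catch tab (345,183), guard post (370,171) and hinge (405,180). Three things could be the plate: (200,247) in the white stand, (146,281) and (247,263). The one in the stand looks smallest. I'll check that in a close crop and measure it.

```bash
cat > h.py <<'E'
import numpy as np, cv2
from station import r, vision
def K(n):
    c=vision.camera_model(n); return 210/np.tan(np.radians(c["vertical_fov"]/2)),c["cx"],c["cy"],c
def ext(n,s=None):
    c=vision.camera_model(n)
    if n!="wrist": return c["extrinsics"]
    s=s or r.sense(); T=np.eye(4); T[:3,:3]=s["ee_rot"]; T[:3,3]=s["tcp_pos"]; return T@c["mount"]
def cloud(n,d,E):
    f,cx,cy,_=K(n); v,u=np.mgrid[:420,:560]
    P=np.stack([(u-cx)/f*d,(v-cy)/f*d,d],-1)
    W=P@E[:3,:3].T+E[:3,3]; W[d<=0]=np.nan; return W
def proj(n,P,E):
    f,cx,cy,_=K(n); p=(np.atleast_2d(P)-E[:3,3])@E[:3,:3]; return np.c_[cx+f*p[:,0]/p[:,2],cy+f*p[:,1]/p[:,2]]
def ray(n,uv,E):
    f,cx,cy,_=K(n); d=E[:3,:3]@np.array([(uv[0]-cx)/f,(uv[1]-cy)/f,1]); return E[:3,3],d/np.linalg.norm(d)
def tri(rays):
    A=np.zeros((3,3));b=np.zeros(3)
    for o,d in rays: M=np.eye(3)-np.outer(d,d); A+=M; b+=M@o
    return np.linalg.solve(A,b)
E
python3 - <<'E'
from h import *
C={}
for n in("scene","top"):
    z=np.load(f"pics/{n}0.npz"); C[n]=cloud(n,z["d"],ext(n))
    for t in("plate","stand","catch_tab","guard_post","guard","reader","tube_rack","jar"):
        for q in vision.cut_out(n,t)[:4]:
            if q["conf"]<.3: continue
            W=C[n][q["region"]]; W=W[~np.isnan(W[:,0])]
            rc=cv2.minAreaRect(W[:,:2].astype(np.float32)*1000)
            print(n,t,round(q["conf"],2),np.round(q["uv"]),"med",np.round(np.median(W,0),3),"z95",np.round(np.percentile(W[:,2],97),3),"rect",np.round(rc[1]),round(rc[2]))
# deck plane
W=C["top"][195:225,345:430].reshape(-1,3); W=W[~np.isnan(W[:,0])]
c=W.mean(0); n=np.linalg.svd(W-c)[2][2]; n*=np.sign(n[2]); print("deck",c.round(4),n.round(4),"tilt",np.degrees(np.arccos(n[2])),"yaw",np.degrees(np.arctan2(-n[1],-n[0])),"res",np.std((W-c)@n))
t=cv2.imread("pics/top0.png");a=cv2.resize(t[150:270,315:465],None,fx=4,fy=4,interpolation=2);b=cv2.resize(t[220:310,120:280],None,fx=4,fy=4,interpolation=2)
s=cv2.imread("pics/scene0.png")
cv2.imwrite("pics/c1.png",np.hstack([cv2.resize(t[230:300,125:275],(450,210),interpolation=2),cv2.resize(s[190:310,310:460],(262,210),interpolation=2)]))
E
```

```text
scene plate 0.97 [437. 281.] med [0.358 0.4   0.069] z95 0.098 rect [72. 26.] 46
scene plate 0.74 [369. 269.] med [0.432 0.286 0.064] z95 0.081 rect [13. 54.] 17
scene plate 0.7 [335. 226.] med [0.389 0.163 0.056] z95 0.097 rect [83. 71.] 27
scene stand 0.85 [367. 291.] med [0.445 0.292 0.007] z95 0.031 rect [81. 78.] 17
scene catch_tab 0.55 [197. 196.] med [ 0.57  -0.051  0.132] z95 0.157 rect [68. 39.] 90
scene guard_post 0.75 [158. 177.] med [ 0.588 -0.158  0.119] z95 0.148 rect [144.  39.] 85
scene guard 0.56 [163. 181.] med [ 0.588 -0.157  0.118] z95 0.148 rect [143.  51.] 82
scene reader 0.75 [190. 176.] med [ 0.524 -0.11   0.112] z95 0.16 rect [486. 376.] 87
scene reader 0.53 [161. 179.] med [ 0.589 -0.159  0.118] z95 0.148 rect [144.  40.] 83
scene tube_rack 0.96 [310. 343.] med [0.627 0.292 0.043] z95 0.082 rect [146.  70.] 87
scene jar 0.64 [290. 262.] med [0.519 0.157 0.054] z95 0.063 rect [46. 50.] 42
top plate 0.58 [148. 281.] med [0.348 0.393 0.088] z95 0.1 rect [71. 38.] 45
top stand 0.93 [202. 251.] med [0.421 0.28  0.007] z95 0.033 rect [78. 78.] 15
top catch_tab 0.89 [343. 185.] med [ 0.563 -0.066  0.133] z95 0.158 rect [67. 45.] 88
top guard_post 0.89 [385. 177.] med [ 0.583 -0.16   0.12 ] z95 0.149 rect [115.  42.] 87
top guard 0.56 [384. 180.] med [ 0.582 -0.161  0.12 ] z95 0.149 rect [113.  42.] 86
top reader 0.97 [385. 214.] med [ 0.494 -0.153  0.133] z95 0.162 rect [282. 251.] 87
top reader 0.38 [344. 184.] med [ 0.564 -0.066  0.133] z95 0.158 rect [70. 45.] 89
top tube_rack 0.59 [196. 175.] med [0.603 0.28  0.044] z95 0.083 rect [142.  51.] 86
top jar 0.53 [252. 217.] med [0.502 0.146 0.061] z95 0.066 rect [47. 48.] 4
deck [ 0.5054 -0.1583  0.1276] [ 0.4967 -0.0256  0.8675] tilt 29.82713586991464 yaw 177.04546786366402 res 0.001549025597821239
```

View pics/c1.png

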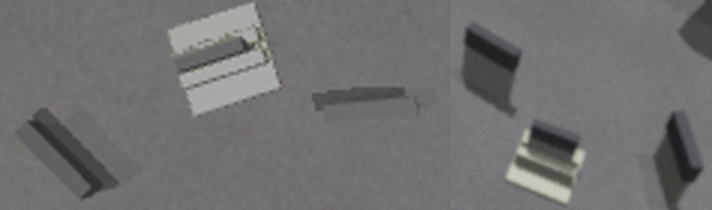

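The plate in the stand at (200,247) is clearly the smallest: it measures 54 mm against about 72 and 83 for the free-standing look-alikes. Next I'll measure the post, the tab and the plate in the deck frame.

```bash
cat >> h.py <<'E'
yaw=np.radians(177.05); ca,sa=np.cos(np.pi/6),np.sin(np.pi/6)
rx=np.array([np.cos(yaw),np.sin(yaw),0])
DX=ca*rx+sa*np.array([0,0,1]); DZ=-sa*rx+ca*np.array([0,0,1]); DY=np.cross(DZ,DX)
D=np.stack([DX,DY,DZ],1); C0=np.array([0.5054,-0.1583,0.1276])
def deck(P): return (np.asarray(P)-C0)@D
def undeck(q): return C0+D@np.asarray(q)
RA=np.stack([DY,DX,-DZ],1)   # tool square to deck, closing along deck x
def goal(P,R,s=None,L=.164):
    "grasp point P, tool rot R -> shift mm, rotvec deg in current tool axes"
    s=s or r.sense(); R0=np.array(s["ee_rot"]); T=np.asarray(P)-L*R[:,2]
    from scipy.spatial.transform import Rotation as Ro
    return (R0.T@(T-s["tcp_pos"])*1000).round(1),Ro.from_matrix(R0.T@R).as_rotvec(degrees=True).round(2)
E
python3 - <<'E'
from h import *
print(np.linalg.det(RA))
for n in("top","scene"):
    z=np.load(f"pics/{n}0.npz"); W=cloud(n,z["d"],ext(n)); Q=deck(W)
    near=(np.abs(Q[...,0])<.14)&(np.abs(Q[...,1])<.14)&(W[...,2]>.06)
    dk=near&(np.abs(Q[...,2])<.008); print(n,"deck off",np.nanmedian(Q[dk][:,2]))
    m=(near&(Q[...,2]>.045)).astype(np.uint8)
    k,l,st,_=cv2.connectedComponentsWithStats(m)
    for i in range(1,k):
        if st[i,4]<15: continue
        q=Q[l==i]; t=q[q[:,2]>np.percentile(q[:,2],95)-.006]
        print(n,st[i],"top h",np.percentile(q[:,2],95).round(4),"xy mean",t.mean(0).round(4),"ext",np.ptp(t,0).round(3), "world",undeck(t.mean(0)).round(4))
    # plate grip
    m=(W[...,2]>.06)&(np.hypot(W[...,0]-.42,W[...,1]-.283)<.05); q=W[m]; rc=cv2.minAreaRect(q[:,:2].astype(np.float32)*1000)
    print(n,"plate",rc,np.percentile(q[:,2],[50,95]))
for q in ([0,.0,.2],): print(goal(undeck(q),RA))
E
```

```text
1.0000000000000002
top deck off -0.00022869090314304362
top [367 163   9  11  72] top h 0.0685 xy mean [-0.071  -0.0418  0.0661] ext [0.014 0.015 0.006] world [ 0.602  -0.1214  0.1494]
top [341 172  11   9  95] top h 0.0621 xy mean [-0.0469 -0.0978  0.0601] ext [0.016 0.022 0.007] world [ 0.581  -0.0643  0.1562]
top plate ((426.50909423828125, 282.65283203125), (10.547298431396484, 54.00425720214844), 17.812915802001953) [0.07915908 0.08276597]
scene deck off 0.0005230940254198574
scene [158 180  13  11  91] top h 0.0683 xy mean [-0.0753 -0.0448  0.0667] ext [0.014 0.016 0.006] world [ 0.6061 -0.1187  0.1477]
scene [182 185  15  13  91] top h 0.0627 xy mean [-0.0508 -0.1018  0.0608] ext [0.012 0.024 0.007] world [ 0.585  -0.0605  0.1549]
scene plate ((429.564453125, 284.6026611328125), (12.653524398803711, 53.82722091674805), 17.398557662963867) [0.07693083 0.08109851]
(array([707.3, 628.2, -38.1]), array([-24.99, -20.78,  77.55]))
```

```bash
python3 -m creep '[[1,708,628,-60,-25,-20.8,77.6],[1,708,628,-60,-25,-20.8,77.6],[1,708,628,-60,-25,-20.8,77.6],[1,708,628,-60,-25,-20.8,77.6],[1,708,628,-60,-25,-20.8,77.6],[1,708,628,-60,-25,-20.8,77.6],[1,708,628,-60,-25,-20.8,77.6],[1,708,628,-60,-25,-20.8,77.6]]'; python3 -c "
from h import *
print(r.sense()['joints'],goal(undeck([0,0,.2]),RA))"
```

```text
time_s: 1.62
tcp_pos: [0.3367, 0.3335, 0.4264]
ee_rot: [[0.372, -0.856, -0.36], [-0.925, -0.376, -0.062], [-0.082, 0.356, -0.931]]
wrist_force: [1.0, 0.6, -0.6]
gripper_width: 1.002
gripper_force: 0.0
[ 59.26419772  10.34877065  -7.87977804 -16.16353265 -86.23600701
 -33.35647642] (array([ 592.3, -105.7, -110.3]), array([-7.9 , -6.5 , 24.44]))
```

```bash
python3 -m creep '[[1,592,-106,-110,-7.9,-6.5,24.4],[1,592,-106,-110,-7.9,-6.5,24.4],[1,592,-106,-110,-7.9,-6.5,24.4],[1,592,-106,-110,-7.9,-6.5,24.4],[1,592,-106,-110,-7.9,-6.5,24.4],[1,592,-106,-110,-7.9,-6.5,24.4],[1,592,-106,-110,-7.9,-6.5,24.4],[1,592,-106,-110,-7.9,-6.5,24.4]]'; python3 -c "
from h import *
print(r.sense()['joints'],goal(undeck([0,0,.2]),RA))"
```

```text
time_s: 2.28
tcp_pos: [0.5293, 0.0612, 0.4351]
ee_rot: [[-0.046, -0.866, -0.498], [-0.999, 0.039, 0.024], [-0.001, 0.498, -0.867]]
wrist_force: [0.8, 1.0, -1.7]
gripper_width: 0.998
gripper_force: 0.0
[  20.89430306   18.46054535    1.57025481  -11.73448844 -100.66132078
  -22.85881565] (array([ 221.3, -141.9,  -90.8]), array([-0.11, -0.1 ,  0.3 ]))
```

```bash
python3 -m creep '[[1,151,-192,-31,0,0,0.3],[1,151,-192,-31,0,0,0.3],[1,151,-192,-31,0,0,0.3],[1,151,-192,-31,0,0,0.3],[1,151,-192,-31,0,0,0.3],[1,151,-192,-31,0,0,0.3],[1,151,-192,-31,0,0,0.3],[1,151,-192,-31,0,0,0.3]]'; python3 - <<'E'
from h import *
s=r.sense(); im,d=vision.capture("wrist"); cv2.imwrite("pics/w1.png",im[:,:,::-1]); E=ext("wrist",s)
W=cloud("wrist",d,E); Q=deck(W); print(s["joints"].round(1), "tcp deck",deck(s["tcp_pos"]).round(4))
near=(np.abs(Q[...,0])<.14)&(np.abs(Q[...,1])<.14)
dk=near&(np.abs(Q[...,2])<.008); w=W[dk]; c=w.mean(0); n=np.linalg.svd(w-c,full_matrices=False)[2][2]; n*=np.sign(n[2]); print("deck",np.median(Q[dk][:,2]),"tilt",np.degrees(np.arccos(n[2])),"yaw",np.degrees(np.arctan2(-n[1],-n[0])))
m=(near&(Q[...,2]>.045)&(Q[...,2]<.08)).astype(np.uint8)
k,l,st,_=cv2.connectedComponentsWithStats(m)
for i in range(1,k):
    if st[i,4]<80: continue
    q=Q[l==i]; t=q[q[:,2]>np.percentile(q[:,2],95)-.005]
    print(st[i],np.percentile(q[:,2],95).round(4),"mid",((t.max(0)+t.min(0))/2).round(4),t.mean(0).round(4),"ext",np.ptp(t,0).round(3))
E
```

```text
time_s: 2.95
tcp_pos: [0.7042, -0.0976, 0.3618]
ee_rot: [[-0.053, -0.863, -0.503], [-0.999, 0.047, 0.025], [0.002, 0.503, -0.864]]
wrist_force: [-0.2, 0.7, -0.6]
gripper_width: 0.999
gripper_force: 0.0
[   4.4   39.    22.4   -3.7 -103.4   -7.4] tcp deck [-0.0521 -0.0708  0.3005]
deck -0.0005302476911047689 tilt 29.597227376156688 yaw 177.2301929630651
[238 169  28  31 635] 0.0674 mid [-0.0742 -0.0433  0.0654] [-0.0741 -0.0428  0.0662] ext [0.015 0.016 0.006]
[282 246  18  35 614] 0.0612 mid [-0.0498 -0.0987  0.0592] [-0.0498 -0.0982  0.0602] ext [0.011 0.019 0.006]
```

View pics/w1.png

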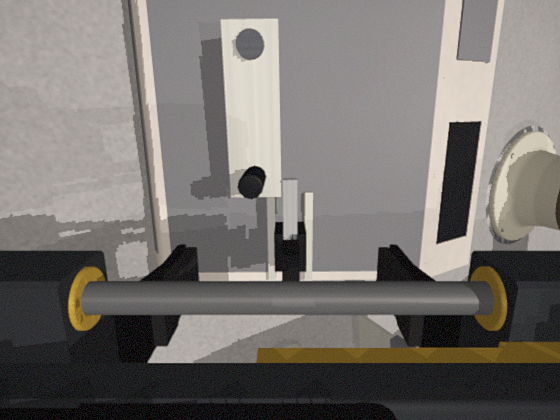

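View: hinge (250,43), post (252,182), catch tab (290,250) and its tongue between two rails. This agrees with the fixed cameras to within 3 mm, so I'll go down and grip the tab.

```bash
python3 -m creep '[[0,-28,2,0,0,0,0],[0,-28,2,35,0,0,0],[0,-28,2,60,0,0,0],[0,-28,2,73,0,0,0],[0,-28,2,73,0,0,0],[-1,-28,2,73,0,0,0],[-1,-28,2,73,0,0,0],[-1,-28,2,73,0,0,0]]';  python3 -m creep '[[-1,0,0,0,0,0,0],[-1,0,0,0,0,0,0],[-1,0,0,0,0,0,0]]'
```

```text
time_s: 3.67
tcp_pos: [0.6671, -0.0658, 0.3055]
ee_rot: [[-0.05, -0.868, -0.495], [-0.999, 0.044, 0.023], [0.002, 0.495, -0.869]]
wrist_force: [-0.0, -0.5, 0.7]
gripper_width: 0.477
gripper_force: 0.0
time_s: 3.92
tcp_pos: [0.6667, -0.0663, 0.3037]
ee_rot: [[-0.051, -0.866, -0.498], [-0.999, 0.045, 0.024], [0.002, 0.498, -0.867]]
wrist_force: [0.2, 0.2, -0.5]
gripper_width: 0.244
gripper_force: 0.0
```

```bash
python3 -m creep '[[-1,0,0,0,0,0,0],[-1,0,0,0,0,0,0],[-1,0,0,0,0,0,0],[-1,0,0,0,0,0,0],[-1,-5,0,0,0,0,0],[-1,-10,0,0,0,0,0],[-1,-15,0,0,0,0,0],[-1,-20,0,0,0,0,0]]';  python3 -m creep '[[-1,-1,0,0,0,0,0],[-1,-1,0,0,0,0,0],[-1,-1,0,0,0,0,0]]'
```

```text
time_s: 4.58
tcp_pos: [0.6681, -0.0463, 0.3032]
ee_rot: [[-0.05, -0.867, -0.497], [-0.999, 0.045, 0.023], [0.003, 0.497, -0.868]]
wrist_force: [4.1, -4.1, -5.0]
gripper_width: 0.133
gripper_force: 30.0
time_s: 4.83
tcp_pos: [0.6681, -0.0461, 0.3031]
ee_rot: [[-0.05, -0.866, -0.497], [-0.999, 0.046, 0.021], [0.004, 0.497, -0.868]]
wrist_force: [5.0, -5.0, -4.4]
gripper_width: 0.135
gripper_force: 30.0
```

```bash
python3 -m creep '[[-1,-1.5,0,0,0,0,0],[-1,-1.5,0,0,0,0,0],[-1,-1.5,0,0,0,0,0]]'; python3 -m creep '[[0.2,0,0,0,0,0,0],[0.2,0,0,0,0,0,0],[0.2,0,0,0,0,0,0],[0.2,0,0,-40,0,0,0],[0.2,0,0,-60,0,0,0],[0.2,0,0,-80,0,0,0],[0.2,0,0,-80,0,0,0]]';  python3 - <<'E'
from h import *
s=r.sense(); im,d=vision.capture("wrist"); cv2.imwrite("pics/w2.png",im[:,:,::-1]); E=ext("wrist",s)
W=cloud("wrist",d,E); Q=deck(W); print("tcp deck",deck(s["tcp_pos"]).round(4))
near=(np.abs(Q[...,0])<.14)&(np.abs(Q[...,1])<.16)
m=(near&(Q[...,2]>.045)&(Q[...,2]<.08)).astype(np.uint8)
k,l,st,_=cv2.connectedComponentsWithStats(m)
for i in range(1,k):
    if st[i,4]<80: continue
    q=Q[l==i]; t=q[q[:,2]>np.percentile(q[:,2],95)-.005]
    print(st[i],np.percentile(q[:,2],95).round(4),"mid",((t.max(0)+t.min(0))/2).round(4),"ext",np.ptp(t,0).round(3))
E
```

```text
time_s: 5.08
tcp_pos: [0.6682, -0.0456, 0.3031]
ee_rot: [[-0.05, -0.866, -0.497], [-0.999, 0.047, 0.02], [0.006, 0.498, -0.867]]
wrist_force: [3.0, -9.1, -4.9]
gripper_width: 0.134
gripper_force: 30.0
time_s: 5.67
tcp_pos: [0.7086, -0.0453, 0.3768]
ee_rot: [[-0.049, -0.869, -0.493], [-0.999, 0.044, 0.023], [0.002, 0.493, -0.87]]
wrist_force: [-0.3, -0.1, 1.3]
gripper_width: 0.558
gripper_force: 0.0
tcp deck [-0.0461 -0.1233  0.3144]
[233  84  28  27 602] 0.0675 mid [-0.0742 -0.0433  0.0655] ext [0.015 0.015 0.006]
[277 196  18  37 629] 0.0614 mid [-0.0499 -0.12    0.0593] ext [0.012 0.022 0.006]
```

The catch moved 21.3 mm, and the force rose at its stop, so it is fully withdrawn. Now the guard post.

```bash
python3 -m creep '[[0.2,40,-14,0,0,0,0],[0.2,80,-28,0,0,0,0],[0.2,80,-28,20,0,0,0],[0,80,-28,50,0,0,0],[0,80,-28,75,0,0,0],[0,80,-28,88,0,0,0],[-0.1,80,-28,88,0,0,0],[-1,80,-28,88,0,0,0]]';  python3 -c "
from h import *
s=r.sense();print(deck(s['tcp_pos']),goal(undeck([-.0742,-.0433,.062]),RA,s))"
```

```text
time_s: 6.38
tcp_pos: [0.6833, -0.1244, 0.2817]
ee_rot: [[-0.05, -0.864, -0.501], [-0.999, 0.044, 0.023], [0.002, 0.502, -0.865]]
wrist_force: [0.5, 0.1, 0.3]
gripper_width: 0.443
gripper_force: 0.0
[-0.07530253 -0.04299892  0.22141784] (array([-0.3,  1.1, -4.6]), array([ 0.12, -0.15,  0.01]))
```

```bash
python3 -m creep '[[-1,0,0,0,0,0,0],[-1,0,0,0,0,0,0],[-1,0,0,0,0,0,0],[-1,0,0,0,0,0,0],[-1,0,0,0,0,0,0],[-1,0,0,0,0,0,0],[-1,0,0,0,0,0,0]]';  python3 -c "
from h import *
s=r.sense();print(deck(s['tcp_pos']),goal(undeck([-.0742,-.0433,.062]),RA,s))"
```

```text
time_s: 6.97
tcp_pos: [0.6835, -0.1244, 0.2839]
ee_rot: [[-0.05, -0.865, -0.5], [-0.999, 0.044, 0.023], [0.002, 0.5, -0.866]]
wrist_force: [-2.5, 2.5, 5.1]
gripper_width: 0.179
gripper_force: 30.0
[-0.07442499 -0.04300458  0.22343013] (array([-0.3,  0.2, -2.6]), array([ 0.01, -0.14,  0.02]))
```

```bash
python3 -m creep '[[-1,0.6,10.4,0,0,0,-7],[-1,2.5,20.6,0,0,0,-14],[-1,5.6,30.5,0,0,0,-21],[-1,10,39.9,0,0,0,-28],[-1,15.4,48.8,0,0,0,-35],[-1,21.8,56.9,0,0,0,-42],[-1,29.2,64.2,0,0,0,-49],[-1,37.5,70.5,0,0,0,-56]]';  python3 -c "
from h import *
s=r.sense();print(s['joints'],s['wrist_force'],deck(s['tcp_pos']))"
```

```text
time_s: 7.63
tcp_pos: [0.6205, -0.1586, 0.3193]
ee_rot: [[0.693, -0.521, -0.498], [-0.59, -0.807, 0.024], [-0.414, 0.277, -0.867]]
wrist_force: [-0.4, 2.2, 5.1]
gripper_width: 0.175
gripper_force: 30.0
[ -0.14835881  33.69569206   5.32690134  -1.28644002 -91.51435154
  53.91455627] [-0.40337111  2.2213164   5.0648869 ] [-0.00373289 -0.00564733  0.22352111]
```

```bash
python3 -m creep '[[-1,0.6,10.4,0,0,0,-7],[-1,2.5,20.6,0,0,0,-14],[-1,5.6,30.5,0,0,0,-21],[-1,10,39.9,0,0,0,-28],[-1,14.5,47.5,0,0,0,-34],[-1,14.5,47.5,0,0,0,-34],[-1,14.5,47.5,0,0,0,-34]]';  python3 -c "
from h import *
s=r.sense();print(s['joints'],s['wrist_force'],deck(s['tcp_pos']))"
```

```text
time_s: 8.22
tcp_pos: [0.6054, -0.2068, 0.3267]
ee_rot: [[0.865, -0.051, -0.5], [-0.045, -0.999, 0.022], [-0.5, 0.003, -0.866]]
wrist_force: [-2.3, -0.4, 5.6]
gripper_width: 0.174
gripper_force: 30.0
[ -4.2272768   33.19173226   4.71919224   0.83175802 -91.53232241
  91.07877523] [-2.33547628 -0.38230243  5.61651953] [0.01088754 0.04326423 0.22359968]
```

```bash
python3 -m creep '[[0.2,0,0,0,0,0,0],[0.2,0,0,0,0,0,0],[0.2,0,0,0,0,0,0],[0.2,0,0,-30,0,0,0],[0.2,0,0,-60,0,0,0],[0.2,20,-20,-90,0,0,7],[0.2,40,-40,-90,0,0,14],[0.2,60,-60,-90,0,0,21]]'; python3 -m creep '[[0.2,15,-29,0,0,0,69],[0.2,15,-29,0,0,0,69],[0.2,15,-29,0,0,0,69],[0.2,15,-29,0,0,0,69],[0.2,15,-29,0,0,0,69],[0.2,15,-29,0,0,0,69],[0.2,15,-29,0,0,0,69],[0.2,15,-29,0,0,0,69]]'; python3 -m creep '[[0.2,0,0,0,0,0,11],[0.2,0,0,0,0,0,11],[0.2,0,0,0,0,0,11],[0.2,0,0,0,0,0,11]]'
python3 - <<'E'
from h import *
s=r.sense(); im,d=vision.capture("wrist"); cv2.imwrite("pics/w3.png",im[:,:,::-1]); E=ext("wrist",s); np.savez("pics/w3.npz",im=im,d=d,E=E)
W=cloud("wrist",d,E); Q=deck(W); print("tcp deck",deck(s["tcp_pos"]).round(4), goal(undeck([-.07,-.04,.15]),RA,s))
near=(np.abs(Q[...,0])<.14)&(np.abs(Q[...,1])<.16)
for lo,hi,dz in((.045,.08,.005),(.018,.03,.006)):
  m=(near&(Q[...,2]>lo)&(Q[...,2]<hi)).astype(np.uint8)
  k,l,st,_=cv2.connectedComponentsWithStats(m)
  for i in range(1,k):
    if st[i,4]<60: continue
    q=Q[l==i]; t=q[q[:,2]>np.percentile(q[:,2],95)-dz]
    print(st[i],np.percentile(q[:,2],95).round(4),"mid",((t.max(0)+t.min(0))/2).round(4),"ext",np.ptp(t,0).round(3))
for q in vision.find_in("wrist","clip")[:2]: u,v=np.int32(q["uv"]); print(q, Q[v,u])
E
```

```text
time_s: 8.88
tcp_pos: [0.7071, -0.1501, 0.3748]
ee_rot: [[0.79, -0.364, -0.493], [-0.406, -0.914, 0.024], [-0.459, 0.181, -0.87]]
wrist_force: [-0.2, -0.1, -0.8]
gripper_width: 0.585
gripper_force: 0.0
time_s: 9.55
tcp_pos: [0.7283, -0.1297, 0.3602]
ee_rot: [[0.121, -0.859, -0.498], [-0.988, -0.153, 0.024], [-0.097, 0.489, -0.867]]
wrist_force: [-0.3, -0.1, 0.3]
gripper_width: 0.602
gripper_force: 0.0
time_s: 9.88
tcp_pos: [0.7282, -0.1298, 0.3604]
ee_rot: [[-0.038, -0.866, -0.498], [-0.999, 0.03, 0.024], [-0.005, 0.499, -0.867]]
wrist_force: [0.6, 0.2, -0.1]
gripper_width: 0.601
gripper_force: 0.0
tcp deck [-0.075  -0.0399  0.3121] (array([-0.2,  5. , -1.9]), array([-0.07, -0.12,  0.83]))
[409  81  38  29 831] 0.0677 mid [0.0093 0.0427 0.0658] ext [0.016 0.015 0.006]
[313 315  18  27 474] 0.0612 mid [-0.0495 -0.1203  0.0601] ext [0.012 0.023 0.004]
[ 269   69  169   56 7400] 0.0297 mid [-0.0327  0.0421  0.0281] ext [0.115 0.037 0.004]
[ 272  126   36  105 1885] 0.0246 mid [-0.0751 -0.0181  0.0224] ext [0.026 0.08  0.008]
[314 240  14  16  65] 0.0298 mid [-0.0498 -0.0703  0.0269] ext [0.01  0.011 0.006]
{'uv': [288.4, 177.6], 'conf': 0.82} [-0.07588222 -0.01926247  0.00340012]
{'uv': [351.2, 95.7], 'conf': 0.56} [-0.03329122  0.04335083  0.02932206]
```

View pics/w3.png

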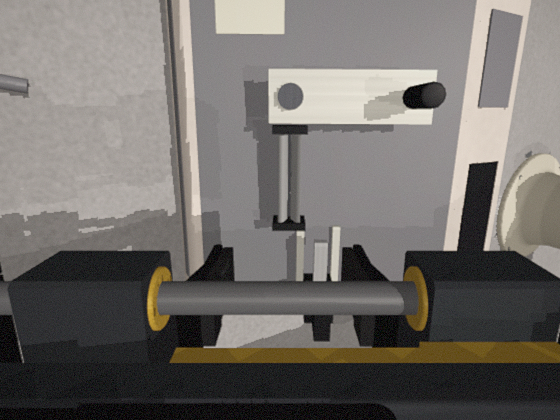

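The guard is open with its arm up the slope, hinge (290,96) and post (425,95). The clip is clear, with its cheeks at (290,128) and (290,222), centred at deck (-75,-18) mm. Next, hover over the plate.

```bash
cat >> h.py <<'E'
a=np.radians(17.6); RP=np.array([[np.sin(a),-np.cos(a),0],[-np.cos(a),-np.sin(a),0],[0,0,-1]]).astype(float)
PL=np.array([.428,.2835,.068])
E
python3 -c "
from h import *
print(np.linalg.det(RP),goal(PL+[0,0,.13],RP))"
```

```text
1.0 (array([-401.6,  273.3,  158.1]), array([ 29.58,   5.45, -19.27]))
```

```bash
python3 -m creep '[[0.3,-402,273,158,29.6,5.5,-19.3],[0.3,-402,273,158,29.6,5.5,-19.3],[0.3,-402,273,158,29.6,5.5,-19.3],[0.3,-402,273,158,29.6,5.5,-19.3],[0.3,-402,273,158,29.6,5.5,-19.3],[0.3,-402,273,158,29.6,5.5,-19.3],[0.3,-402,273,158,29.6,5.5,-19.3],[0.3,-402,273,158,29.6,5.5,-19.3]]'; python3 -c "
from h import *
print(goal(PL+[0,0,.13],RP))"
```

```text
time_s: 10.65
tcp_pos: [0.5311, 0.1414, 0.3621]
ee_rot: [[0.303, -0.953, 0.001], [-0.953, -0.303, -0.001], [0.001, -0.001, -1.0]]
wrist_force: [1.5, 0.5, -0.5]
gripper_width: 0.649
gripper_force: 0.0
(array([-1.666e+02,  5.520e+01, -1.000e-01]), array([-0.07, -0.07,  0.03]))
```

```bash
python3 -m creep '[[0.3,-167,55,0,0,0,0],[0.3,-167,55,0,0,0,0],[0.3,-167,55,0,0,0,0],[0.3,-167,55,0,0,0,0],[0.3,-167,55,0,0,0,0],[0.3,-167,55,0,0,0,0],[0.3,-167,55,0,0,0,0],[0.3,-167,55,0,0,0,0]]'; python3 - <<'E'
from h import *
s=r.sense(); im,d=vision.capture("wrist"); cv2.imwrite("pics/w4.png",im[:,:,::-1]); E=ext("wrist",s)
W=cloud("wrist",d,E); near=np.hypot(W[...,0]-.428,W[...,1]-.2835)<.055
t=W[near&(W[...,2]>.06)&(W[...,2]<.1)]; h=np.percentile(t[:,2],90); t=t[t[:,2]>h-.005]
print("plate",cv2.minAreaRect(t[:,:2].astype(np.float32)*1000),"top",h,len(t))
print(goal(PL+[0,0,.13],RP,s), s["tcp_pos"])
E
```

```text
time_s: 11.32
tcp_pos: [0.4304, 0.2822, 0.3613]
ee_rot: [[0.301, -0.953, 0.0], [-0.953, -0.301, -0.002], [0.002, 0.0, -1.0]]
wrist_force: [0.4, -1.1, 0.5]
gripper_width: 0.649
gripper_force: 0.0
plate ((427.59735107421875, 285.0860900878906), (9.984763145446777, 54.26530838012695), 17.96354866027832) top 0.07966936207105046 961
(array([-2. ,  1.9, -0.7]), array([ 0.  , -0.09, -0.06])) [0.43038092 0.28220097 0.36131019]
```

View pics/w4.png

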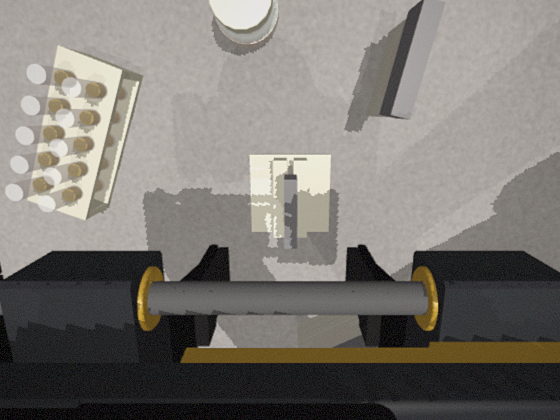

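The plate's grip bar is at (290,210) in its stand, matching the earlier measurement to within 2 mm. Descend and grip.

```bash
python3 -m creep '[[0,-3.6,1.8,35,0,0,-0.4],[0,-3.6,1.8,70,0,0,-0.4],[-0.2,-3.6,1.8,105,0,0,-0.4],[-0.3,-3.6,1.8,129,0,0,-0.4],[-0.3,-3.6,1.8,129,0,0,-0.4],[-0.5,-3.6,1.8,129,0,0,-0.4],[-1,-3.6,1.8,129,0,0,-0.4],[-1,-3.6,1.8,129,0,0,-0.4]]'; python3 -m creep '[[-1,0,0,0,0,0,0],[-1,0,0,0,0,0,0],[-1,0,0,0,0,0,0],[-1,0,0,0,0,0,0],[-1,0,0,0,0,0,0],[-1,0,0,0,0,0,0],[-1,0,0,0,0,0,0],[-1,0,0,0,0,0,0]]'
```

```text
time_s: 12.03
tcp_pos: [0.4281, 0.2858, 0.2343]
ee_rot: [[0.308, -0.951, 0.003], [-0.951, -0.308, 0.002], [-0.001, -0.004, -1.0]]
wrist_force: [-0.4, 0.8, 0.9]
gripper_width: 0.211
gripper_force: 0.0
time_s: 12.7
tcp_pos: [0.4276, 0.2859, 0.234]
ee_rot: [[0.309, -0.951, 0.003], [-0.951, -0.309, 0.001], [0.0, -0.003, -1.0]]
wrist_force: [-0.6, -0.1, 6.9]
gripper_width: 0.113
gripper_force: 30.0
```

```bash
python3 -m creep '[[-1,0,0,-20,0,0,0],[-1,0,0,-50,0,0,0],[-1,0,0,-90,0,0,0],[-1,0,0,-130,0,0,0],[-1,0,0,-160,0,0,0],[-1,0,0,-170,0,0,0],[-1,0,0,-170,0,0,0]]'; python3 -c "
from h import *
s=r.sense();print(s['gripper_width'],goal(undeck([-.0751,-.0181,.16]),RA,s))"
```

```text
time_s: 13.28
tcp_pos: [0.4272, 0.2859, 0.4058]
ee_rot: [[0.309, -0.951, 0.006], [-0.951, -0.309, 0.005], [-0.003, -0.007, -1.0]]
wrist_force: [0.3, 0.5, -0.4]
gripper_width: 0.111
gripper_force: 30.0
0.11127992889145108 (array([ 511. , -155.5,   34.9]), array([-30.01,  -5.27,  20.52]))
```

```bash
python3 -m creep '[[-1,511,-156,35,-30,-5.3,20.5],[-1,511,-156,35,-30,-5.3,20.5],[-1,511,-156,35,-30,-5.3,20.5],[-1,511,-156,35,-30,-5.3,20.5],[-1,511,-156,35,-30,-5.3,20.5],[-1,511,-156,35,-30,-5.3,20.5],[-1,511,-156,35,-30,-5.3,20.5],[-1,511,-156,35,-30,-5.3,20.5]]'; python3 -c "
from h import *
s=r.sense();print(s['gripper_width'],goal(undeck([-.0751,-.0181,.16]),RA,s))"
```

```text
time_s: 13.95
tcp_pos: [0.6185, 0.0112, 0.3777]
ee_rot: [[-0.053, -0.86, -0.508], [-0.999, 0.048, 0.022], [0.006, 0.508, -0.861]]
wrist_force: [0.7, 1.5, -0.0]
gripper_width: 0.115
gripper_force: 30.0
0.11467397071653362 (array([ 156.8, -110. ,  -55.6]), array([ 0.55, -0.27, -0.23]))
```

```bash
python3 -m creep '[[-1,157,-110,-56,0.5,-0.2,-0.2],[-1,157,-110,-56,0.5,-0.2,-0.2],[-1,157,-110,-56,0.5,-0.2,-0.2],[-1,157,-110,-56,0.5,-0.2,-0.2],[-1,157,-110,-56,0.5,-0.2,-0.2],[-1,157,-110,-56,0.5,-0.2,-0.2],[-1,157,-110,-56,0.5,-0.2,-0.2],[-1,157,-110,-56,0.5,-0.2,-0.2]]'; python3 - <<'E'
from h import *
s=r.sense(); im,d=vision.capture("wrist"); E=ext("wrist",s)
W=cloud("wrist",d,E); Q=deck(W)
print(goal(undeck([-.0751,-.0181,.16]),RA,s),"tcp deck",deck(s["tcp_pos"]).round(4))
R=np.array(s["ee_rot"]); T=(W-s["tcp_pos"])@R
m=(np.abs(T[...,0])<.05)&(np.abs(T[...,1])<.02)&(T[...,2]>.185)&(T[...,2]<.24); t=T[m]; print(len(t))
if len(t): print("blade tool-frame pct",np.percentile(t,[2,50,98],axis=0).round(4))
near=(Q[...,2]>.018)&(Q[...,2]<.028)&(np.abs(Q[...,0]+.075)<.02)&(np.abs(Q[...,1]+.018)<.05); q=Q[near]; print("clip",len(q),q.min(0) if len(q) else 0,q.max(0) if len(q) else 0)
cv2.imwrite("pics/w5.png",im[:,:,::-1])
E
```

```text
time_s: 14.62
tcp_pos: [0.7326, -0.15, 0.3719]
ee_rot: [[-0.051, -0.865, -0.5], [-0.999, 0.044, 0.025], [0.0, 0.5, -0.866]]
wrist_force: [-0.5, 0.7, 0.5]
gripper_width: 0.117
gripper_force: 30.0
(array([ 1.9, -1.2,  0.8]), array([ 0.01, -0.03,  0.03])) tcp deck [-0.0739 -0.02    0.3248]
149
blade tool-frame pct [[ 0.0273 -0.0025  0.1861]
 [ 0.0276 -0.0004  0.2036]
 [ 0.0279  0.0013  0.2289]]
clip 1074 [-0.09000509 -0.05651141  0.0180074 ] [-0.05603854  0.031946    0.02799428]
```

View pics/w5.png

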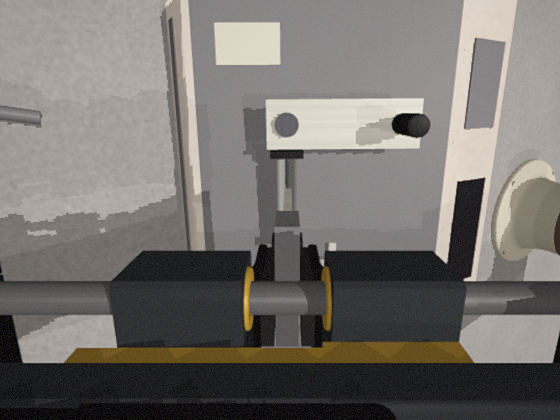

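The plate hangs square in the gripper, with its lower edge 230 mm ahead of the TCP, and stays lined up with the slot (around (288,170)). Insert.

```bash
python3 -m creep '[[-1,1.3,-0.8,0,0,0,0],[-1,1.3,-0.8,25,0,0,0],[-1,1.3,-0.8,50,0,0,0],[-1,1.3,-0.8,64,0,0,0],[-1,1.3,-0.8,70,0,0,0],[-1,1.3,-0.8,74,0,0,0],[-1,1.3,-0.8,77,0,0,0],[-1,1.3,-0.8,77,0,0,0]]'; python3 -c "
from h import *
s=r.sense();print(deck(s['tcp_pos']),s['wrist_force']@D,s['moment'])"; python3 -m creep '[[-1,0,0,3,0,0,0],[-1,0,0,6,0,0,0],[-1,0,0,9,0,0,0],[-1,0,0,11,0,0,0],[-1,0,0,11,0,0,0]]';python3 -c "
from h import *
s=r.sense();print(deck(s['tcp_pos']),s['wrist_force']@D,s['moment'])"
```

```text
time_s: 15.33
tcp_pos: [0.6952, -0.1492, 0.3083]
ee_rot: [[-0.05, -0.868, -0.495], [-0.999, 0.044, 0.024], [0.001, 0.495, -0.869]]
wrist_force: [0.0, -0.8, -0.1]
gripper_width: 0.112
gripper_force: 30.0
[-0.07340171 -0.01890037  0.25100924] [-0.12501483  0.75991335 -0.10094171] [ 0.04754648 -1.17735451 -0.050482  ]
time_s: 15.75
tcp_pos: [0.6904, -0.1493, 0.3004]
ee_rot: [[-0.049, -0.869, -0.492], [-0.999, 0.044, 0.022], [0.002, 0.492, -0.87]]
wrist_force: [3.0, 0.3, 5.3]
gripper_width: 0.108
gripper_force: 30.0
[-0.07317816 -0.01847625  0.24180733] [ 0.0743663  -0.4189545   6.08387917] [ 0.16927754 -0.95472316 -0.03844065]
```

```bash
python3 -m creep '[[-1,0,0,2,0,0,0],[-1,0,0,4,0,0,0],[-1,0,0,6,0,0,0],[-1,0,0,8,0,0,0],[-1,0,0,9,0,0,0],[-1,0,0,9,0,0,0]]';python3 -c "
from h import *
s=r.sense();print(deck(s['tcp_pos']),s['wrist_force']@D,s['moment'],goal(undeck([-.0751,-.0181,.07]),RA,s))"
```

```text
time_s: 16.25
tcp_pos: [0.6855, -0.1492, 0.2913]
ee_rot: [[-0.05, -0.868, -0.494], [-0.999, 0.044, 0.023], [0.002, 0.495, -0.869]]
wrist_force: [3.5, -1.4, 6.0]
gripper_width: 0.111
gripper_force: 30.0
[-0.07352117 -0.01839626  0.23148788] [-0.08988915  1.23458369  7.01695432] [ 0.14251557 -0.96463624  0.05460134] (array([ 0.3, -1.6, -2.5]), array([-0.36, -0.13,  0.04]))
```

```bash
python3 -m creep '[[-1,0,0,1.5,0,0,0],[-1,0,0,3,0,0,0],[-1,0,0,3,0,0,0]]';python3 - <<'E'
from h import *
s=r.sense();print(deck(s['tcp_pos']),s['wrist_force']@D)
im,d=vision.capture("wrist"); E=ext("wrist",s); W=cloud("wrist",d,E)
R=np.array(s["ee_rot"]); T=(W-s["tcp_pos"])@R
m=(np.abs(T[...,0])<.05)&(np.abs(T[...,1])<.006)&(T[...,2]>.12)&(T[...,2]<.24); t=T[m]
top=t[(t[:,2]<.165)]; print(len(t),len(top),"grip top tool z", np.percentile(top[:,2],[2,10,50]) if len(top) else 0,"deck h",[ -x for x in ()])
Q=deck(W)[m]; print("max deck h of plate",np.percentile(Q[:,2],[50,95,99]))
np.savez("pics/w6.npz",im=im,d=d,E=E); cv2.imwrite("pics/w6.png",im[:,:,::-1])
E
```

```text
time_s: 16.5
tcp_pos: [0.6849, -0.1489, 0.2916]
ee_rot: [[-0.048, -0.87, -0.49], [-0.999, 0.044, 0.021], [0.003, 0.491, -0.871]]
wrist_force: [5.5, 0.9, 13.0]
gripper_width: 0.112
gripper_force: 30.0
[-0.07280634 -0.01865642  0.23142572] [ 1.79873125 -1.21256959 14.02346369]
4140 2615 grip top tool z [0.13358441 0.14526597 0.1549906 ] deck h []
max deck h of plate [0.07589184 0.09634964 0.09790151]
```

```bash
python3 -m creep '[[-1,0,0,2,0,0,0],[-1,0,0,4,0,0,0],[-1,0,0,4,0,0,0],[-1,0,0,4,0,0,0]]';python3 - <<'E'
from h import *
s=r.sense();print(deck(s['tcp_pos']),s['wrist_force']@D)
im,d=vision.capture("wrist"); E=ext("wrist",s); W=cloud("wrist",d,E); Q=deck(W)
# grip bar end face: beyond fingers, deck y>.0
for lab,m in(("bar",(np.abs(Q[...,0]+.0735)<.007)&(Q[...,1]<.012)&(Q[...,1]>-.0)&(Q[...,2]>.06)&(Q[...,2]<.11)),):
    q=Q[m]; print(lab,len(q),np.percentile(q,[2,50,98],axis=0).round(4) if len(q) else 0)
t=Q[(np.abs(Q[...,0])<.14)&(np.abs(Q[...,2])<.006)]; print("deck z",np.median(t[:,2]))
E
```

```text
time_s: 16.88
tcp_pos: [0.684, -0.1485, 0.2921]
ee_rot: [[-0.047, -0.873, -0.486], [-0.999, 0.043, 0.019], [0.004, 0.486, -0.874]]
wrist_force: [8.3, 2.4, 23.6]
gripper_width: 0.111
gripper_force: 30.0
[-0.07178869 -0.0189561   0.23136436] [ 4.71928573 -2.83931201 24.57258336]
bar 863 [[-0.08    0.0002  0.061 ]
 [-0.0752  0.0072  0.0761]
 [-0.0705  0.0099  0.0776]]
deck z -0.0003251234274166978
```

The force rises to 25 N with no further travel, and the bar top is 78 mm above the deck (4+74), so the plate is home. I'll relieve the load, release, back off and verify.

```bash
python3 -m creep '[[-1,0,0,-4,0,0,0],[-1,0,0,-6,0,0,0],[-1,0,0,-6,0,0,0],[-0.3,0,0,-6,0,0,0],[-0.2,0,0,-6,0,0,0],[-0.2,0,0,-6,0,0,0],[-0.2,0,0,-6,0,0,0]]'; python3 -m creep '[[-0.2,0,0,-15,0,0,0],[-0.2,0,0,-40,0,0,0],[0,0,0,-70,0,0,0],[0,0,0,-100,0,0,0],[0,-40,0,-120,0,0,0],[0,-60,0,-120,0,0,0],[0,-60,0,-120,0,0,0],[0,-60,0,-120,0,0,0]]';python3 - <<'E'
from h import *
s=r.sense();im,d=vision.capture("wrist"); E=ext("wrist",s); W=cloud("wrist",d,E); Q=deck(W)
m=(np.abs(Q[...,0]+.0752)<.02)&(np.abs(Q[...,1]+.018)<.04)&(Q[...,2]>.07)&(Q[...,2]<.1); q=Q[m]
print("bar",len(q),np.percentile(q,[2,50,98],axis=0).round(4),cv2.minAreaRect(q[:,:2].astype(np.float32)*1000))
m=(np.abs(Q[...,0]+.0752)<.02)&(np.abs(Q[...,1]+.018)<.04)&(Q[...,2]>.03)&(Q[...,2]<.07);b=Q[m]; print("blade",len(b),np.percentile(b,[2,50,98],axis=0).round(4))
near=(Q[...,0]>-.07)&(Q[...,0]<.14)&(np.abs(Q[...,1])<.16)&(Q[...,2]>.045)&(Q[...,2]<.07)
k,l,st,_=cv2.connectedComponentsWithStats(near.astype(np.uint8))
for i in range(1,k):
    if st[i,4]>60: t=Q[l==i]; print(st[i],np.percentile(t[t[:,2]>t[:,2].max()-.006],[2,98],axis=0).mean(0).round(4))
vision.capture("top"); im2,_=vision.capture("top")
cv2.imwrite("pics/f.png",np.hstack([cv2.resize(im,(533,400)),cv2.resize(im2[150:270,315:395],(267,400),interpolation=2)])[:,:,::-1])
E
```

```text
time_s: 17.52
tcp_pos: [0.6842, -0.1491, 0.2878]
ee_rot: [[-0.051, -0.866, -0.498], [-0.999, 0.044, 0.025], [0.0, 0.499, -0.867]]
wrist_force: [-0.6, 0.1, 0.5]
gripper_width: 0.33
gripper_force: 0.0
time_s: 18.18
tcp_pos: [0.7474, -0.0906, 0.3926]
ee_rot: [[-0.048, -0.866, -0.497], [-0.999, 0.042, 0.024], [0.0, 0.498, -0.867]]
wrist_force: [0.5, -0.2, -1.0]
gripper_width: 0.497
gripper_force: 0.0
bar 1171 [[-0.0804 -0.0431  0.0751]
 [-0.0756 -0.0154  0.0765]
 [-0.0708  0.0084  0.0779]] ((-75.62960052490234, -17.192720413208008), (9.4653902053833, 53.647403717041016), 0.5100207328796387)Traceback (most recent call last):
  File "<stdin>", line 5, in <module>
    return _quantile_unchecked(
        a, q, axis, out, overwrite_input, method, keepdims, weights)
    return _ureduce(a,
                    func=_quantile_ureduce_func,
    ...<5 lines>...
                    overwrite_input=overwrite_input,
                    method=method)
    r = func(a, **kwargs)
    result = _quantile(arr,
                       quantiles=q,
    ...<2 lines>...
                       out=out,
                       weights=wgt)
    slices_having_nans = np.isnan(arr[-1, ...])
                                  ~~~^^^^^^^^^
IndexError: index -1 is out of bounds for axis 0 with size 0
```

```bash
python3 - <<'E'
from h import *
s=r.sense();im,d=vision.capture("wrist"); E=ext("wrist",s); W=cloud("wrist",d,E); Q=deck(W)
m=(np.abs(Q[...,0]+.0752)<.02)&(np.abs(Q[...,1]+.018)<.04)&(Q[...,2]>.073)&(Q[...,2]<.1); q=Q[m]
print("slope along y (rad)",np.polyfit(q[:,1],q[:,2],1))
near=(Q[...,0]>-.07)&(Q[...,0]<.14)&(np.abs(Q[...,1])<.16)&(Q[...,2]>.045)&(Q[...,2]<.07)
k,l,st,_=cv2.connectedComponentsWithStats(near.astype(np.uint8))
for i in range(1,k):
    if st[i,4]>60: t=Q[l==i]; print(st[i],np.percentile(t[t[:,2]>t[:,2].max()-.006],[2,98],axis=0).mean(0).round(4))
im2,d2=vision.capture("top"); Q=deck(cloud("top",d2,ext("top")))
near=(Q[...,0]>-.12)&(Q[...,0]<.1)&(np.abs(Q[...,1])<.16)&(Q[...,2]>.045)&(Q[...,2]<.09)
k,l,st,_=cv2.connectedComponentsWithStats(near.astype(np.uint8))
for i in range(1,k):
    if st[i,4]>20: t=Q[l==i]; print("top",st[i],np.percentile(t[t[:,2]>t[:,2].max()-.008],[2,98],axis=0).mean(0).round(4))
cv2.imwrite("pics/f.png",np.hstack([cv2.resize(im,(533,400)),cv2.resize(im2[150:270,315:395],(267,400),interpolation=2)])[:,:,::-1])
E
```

```text
slope along y (rad) [0.00452999 0.07665292]
[394  21  33  31 699] [0.0091 0.0421 0.0661]
[311 239  17  33 519] [-0.0496 -0.12    0.0597]
top [370 160  27  13 303] [-0.0731 -0.0152  0.0765]
top [410 193  10  13  85] [0.0125 0.0444 0.0651]
```

View pics/f.png

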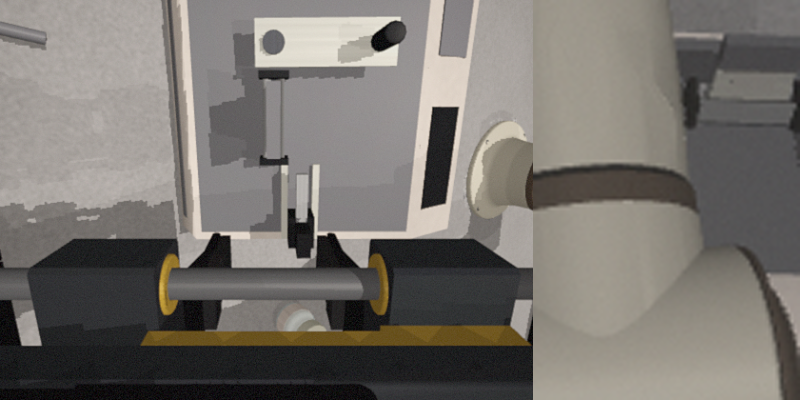

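The picture shows the plate between the cheeks (272,75) and (272,160), level and square. The guard is open with its post at (390,35), the catch is out at (300,225), and the gripper is well clear. Handing in.

```bash
python3 -c "
from station import r
print(r.finish_job())"
```

```text
the job is handed in; nothing more can be done
None
```

I handed the job in at about 18 s with the plate home and square in the clip and released, the catch withdrawn and the guard open; the rack and jar were never touched as far as I could tell (I did not re-measure them), and the hand-in returned no verdict.

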